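Dock the model carrier board and bolt it

TASK

On the dental bench, push the wooden carrier board with your fingertip along the rails of the blue dock until you feel it drop into its locating notches, and stop there without ramming it. Then push the red knob of the brass bolt all the way in, so that the bolt reaches over the edge of the dropped board. Only push: do not pick the board up, leave the other things where they are, and finish with the hand clear.

Things in the scene. Friction and masses are not known exactly. Their poses are not given: they have to be found in the camera images.
- dock: Blue dock fixed to the bench, 270 x 120 mm. Origin on the bench top under the docked board's centre; x = the way the board must be pushed, y = towards the bolt, z up. Base x -185 to 85 mm, open at both ends. Aluminium fences (inner faces y = +-48 mm, top 31 mm high) guide the board. At y 57 to 127 mm, x +-25 mm a block 31 mm high carries the bolt between cheeks 40 mm high.
- seat (a point): Where the board's origin ends up: at the dock's x = y = 0, 14 mm above the bench, level with the notch floors. The steel tracks' top is 20 mm above the bench; each of the four has one notch, 17 mm long, 6 mm deep, with upright ends, and all four feet drop together. The upright far ends of the notches then stop the board.
- board: Loose wooden board, 100 (x) x 92 (y) x 8 mm, on black feet 7 mm high, 12 mm long; about 0.4 kg with the sand-coloured dental model fixed on it (to 45 mm above the feet's undersides). Origin: its centre, level with the feet's undersides; axes as the dock's. Starts 70 to 115 mm short of the notches at z = 20 mm, slides against up to about 5 N; dropped: z = 14 mm, x within 2.5 mm of the seat.
- push_face (a point): Centre of the outer face of the orange upstand along the board's rear (-x) edge: the place to push, towards +x. The upstand is 60 mm wide (y), 8 mm thick, and reaches 11 mm below and above this point. A fingertip may go down to 8 mm below this point and stays clear of the tracks. Docked, this point is at x = -50 mm, 40 mm above the bench.
- bolt (a joint): Travel of the brass bolt towards the board: 0 = drawn back, 0.022 m = fully in, at its stop. Starts at 0 to 4 mm, stays where left, moves along the dock's -y against about 1.5 N. It is 6 mm thick, 22 mm wide, its underside 31.5 mm above the bench: it butts against a board that has not dropped, and passes 2.5 mm above a dropped one, reaching 14 mm over its edge.
- bolt_knob (a point): Centre of the top of the bolt's upright red knob: a cylinder 18 mm in diameter, 28 mm high, from 38 to 66 mm above the bench, at the dock's x = 0, y = 84 mm when drawn back, 62 mm when fully in. Push its outer (+y) side towards the dock's -y; a fingertip may go down to 20 mm below this point, clear of the cheeks.
- jar: Bystander: amber jar with white cap, 48 mm in diameter, 60 mm high; origin at the centre of its underside. Leave alone.
- model: Bystander: white plaster dental model, 56 x 54 x 30 mm, origin at the centre of its underside. Leave alone.
- cup: Bystander: small white bowl, 60 mm in diameter, 45 mm high, origin at the centre of its underside. Leave alone.
Mind the look-alikes: they are no part of the job. There is more than one size of the board; the job needs the smallest.

How it is judged:
On the way, in this order (a step that is already met when the one before it is completed fails the run):
1. the board has dropped into the notches, the bolt still drawn back (x of board in the frame of dock between -0.005 and 0.005 m and y of board in the frame of dock between -0.005 and 0.005 m and z of board in the frame of dock below 0.0163 m and angle between board's own z axis and vertical below 0.04 rad and angle between the x axis of board and the x axis of dock, either way round below 0.08 rad and value of joint bolt below 0.01 m), for 0.1 s.
2. the bolt is pushed in over the board (x of board in the frame of dock between -0.005 and 0.005 m and y of board in the frame of dock between -0.005 and 0.005 m and z of board in the frame of dock below 0.0163 m and angle between board's own z axis and vertical below 0.04 rad and angle between the x axis of board and the x axis of dock, either way round below 0.08 rad and value of joint bolt above 0.0185 m), for 0.1 s.
At the end, for the whole second after the job is handed in: The board rests in the notches (centre within 5 mm of the dock's origin along x and y, underside of the feet at most 16.3 mm above the bench, level, square to the dock), the bolt is in by more than 18.5 mm of its 22 mm, the bystanders stand upright, and everything is at rest (all of step 2 and linear speed of board below 0.01 m/s and angle between each of jar, model, cup's own z axis and vertical below 0.15 rad); the robot touches nothing.
It fails at once if the board is lifted or tipped off its tracks (z of board in the frame of dock above 0.032 m or angle between board's own z axis and vertical above 0.25 rad).
It fails at once if the board or the bolt is rammed (over 90 N) (contact force between the fingers and board above 90 N or contact force between the fingers and bolt above 90 N).
It fails at once if the amber jar is moved by more than 25 mm (distance of jar from where it was at the start of the episode above 0.025 m).
It fails at once if the loose plaster model is moved by more than 25 mm (distance of model from where it was at the start of the episode above 0.025 m).
It fails at once if the small bowl is moved by more than 25 mm (distance of cup from where it was at the start of the episode above 0.025 m).
It also fails if it takes over 48 s, if anything falls off the work surface, if the arm or the gripper's body presses on something with over 40 N, if the wrist force passes 120 N, or if a joint passes its speed limit or range.

ROBOT

A 7-joint arm with a two-finger parallel gripper is mounted at the origin on the work surface. World frame = base frame: x ahead of the robot, y to its left, z up, the work surface at z = 0. Lengths are in m, angles in rad, forces in N, time in s.
With the tool pointing down it reaches from about 0.35 to 0.9 m from the base axis. Payload 8.1 kg.
Tool frame: the origin (TCP) lies midway between the tips of the shut fingers; the grasp point (between the pads) lies 19 mm behind it; z points along the fingers, y is the line along which they close (so a half turn about z gives the same grasp; the last joint's range is limited). The gripper opens to 92 mm and grips with 3 to 60 N. Pads are 19 mm wide; open, the fingers measure 130 mm over their backs; the gripper's body (75 mm by 190 mm) begins 47 mm behind the grasp point.
Start: joints at [1.031, 0.434, 0.025, 1.573, -0.012, 1.134, -0.075], TCP at [0.264, -0.566, 0.227] pointing down, gripper open.
Joint ranges: [-2.62, 2.62], [-0.44, 2.09], [-1.27, 1.32], [0.08, 2.57], [-1.32, 4.46], [0.12, 2], [-2.74, 2.74]. Speed limits (rad/s): [2.22, 2.22, 3.01, 3.01, 3.14, 3.14, 3.14].

INTERFACE

Orientations are given as a rotation vector (axis times angle).
In Python, from cell import arm gives the robot as it stands.
- The arm moves only by the tool move_arm, never from a script. Its argument "motion" is a list of rows, each an object of numbers: "tx", "ty", "tz": the shift along the tool's x, y, z normalised to -1 to 1, where 1 is 1000 mm; "twist": the turn about the tool's z normalised to -1 to 1, where 1 is pi/2 rad. In form: [{"tx": .., "ty": .., "tz": .., "twist": ..}, ...]. A call has 1 to 12 rows; each row shifts and turns the commanded pose from where the row before left it, along the tool's axes as they then stand; what a row does not reach is not made up. A row lasts 1/10 s, in which the tool goes at most 50 mm and 8.59 degrees, less where a joint would pass 70% of its speed; a pose out of reach is approached as far as the arm can. A call with a number of a shift or a turn outside -1 to 1 is refused whole. A call with a gripper value outside its range is refused whole. "gripper" is the gripper's target within -1 to 1 (shut at 1, half-way at 0, fully open at -1), set as the call begins (left out, the last holds). The fingers move at their own pace and stop on an object; "squeeze" is the grip in N (left out, the last holds). Time passes only in rows, so rows that do not move let the fingers close. It gives the time, the measured TCP pose, the force, the opening and the grip force at its end, in the units of the state.
- arm.observe(): the state, without advancing time (a new reading comes with each control period).
- arm.get_image(name): name is "side" or "top"; returns the picture (420x560x3 uint8, red, green, blue); there is no depth.
- arm.calibration(name): a dict with "K" (3x3 intrinsics, pixels), "T" (4x4, takes a point from camera to world coordinates). Camera axes: x right, y down, z forward; pixel columns grow to the right and rows downward; lengths in m; the calibration is good to about 2 mm. A picture is of the moment at which its call begins. calibration takes no time and is no camera call.
- arm.sign_off(): hands the job in; it is judged then, once.
Trained networks look in the newest picture that a camera, given by its name, has taken for a name from the list of things; names that differ only in an ending like _2 or _b are one class to them, and where a whole thing is asked for, a point or a joint stands for the part that bears it (a point fixed in the world has none). Each returns a list of dicts, best first, with "conf" (0 to 1); they miss things now and then, are a little off and sometimes report something else, mostly with a low value. They report only what shows in the picture. A call takes as long as a camera call. They do not tell look-alikes from the thing itself.
- arm.look_for(camera, query): "point" ([column, row] as shares, 0 to 1, of the picture: columns of its width, rows of its height, amid what is visible of it).
- arm.regions_of(camera, query): "region" (420x560 bool, what is visible of it) and "point" ([column, row] as shares, 0 to 1, of the picture: columns of its width, rows of its height, amid what is visible of it).
- arm.place_of(camera, query): "point" ([column, row] as shares, 0 to 1, of the picture: columns of its width, rows of its height: a listed point, or the origin of a listed thing).
The state is a dict: "clock": time; "joints": joint angles; "dq": joint speeds; "joint_efforts": joint torques, N m; "position": TCP position; "ee_rot": TCP orientation; "force": force on the tool from outside, world axes, zero at the start; "ft_torque": the same for the moment, N m; "width": opening from 0.0 (shut) to 1.0 (fully open); "gripper_force": force on a finger pad.
Only numpy, scipy, OpenCV 4.12 (cv2) and the standard library are available. Lean on these libraries where they do the work, as an engineer would, in place of code of your own. Each camera call takes 0.05 s, during which the arm holds its last target. There are 200 camera calls.

## Working session

There is one attempt and no reset: what is moved stays moved. The work goes in short steps, Python scripts to look and compute and a tool call to move; the robot and the scene stay as the last step left them, time stands still between calls to the robot, and variables do not carry over. Pictures are saved under pics/ and viewed, at most 10 in all, crops included, and the job is handed in when it is done.

Besides the shell and the picture viewer there is one more tool, called after "Call:" as a command line: name --argument value ..., lists and objects as JSON in quotes. move_arm: Moves the arm, as the interface text tells. Scaled input: -1 to 1 covers 1000 mm each way for a shift and pi/2 rad each way for a turn. Its arguments: {"type":"object","properties":{"motion":{"type":"array","items":{"type":"object","properties":{"tx":{"type":"number"},"ty":{"type":"number"},"tz":{"type":"number"},"twist":{"type":"number"}}}},"gripper":{"type":"number"},"squeeze":{"type":"number"}},"required":["motion"]}

```bash
mkdir -p pics; cat > h.py <<'E'
import numpy as np, cv2
from cell import arm
from scipy.spatial.transform import Rotation as R
def ray(cam,p):
    c=arm.calibration(cam);K=np.array(c["K"]);T=np.array(c["T"])
    d=T[:3,:3]@np.linalg.solve(K,[p[0],p[1],1]);return T[:3,3],d
def atz(cam,p,z):
    o,d=ray(cam,p);return o+d*(z-o[2])/d[2]
def proj(cam,X):
    c=arm.calibration(cam);K=np.array(c["K"]);T=np.linalg.inv(np.array(c["T"]))
    q=K@(T[:3,:3]@np.array(X)+T[:3,3]);return q[:2]/q[2]
E
python3 - <<'E'
from h import *
np.set_printoptions(precision=4,suppress=True)
s=arm.observe();print(s)
for c in("top","side"):
    im=arm.get_image(c);cv2.imwrite(f"pics/{c}0.png",im[:,:,::-1])
    print(c,np.array(arm.calibration(c)["T"])[:3].tolist())
    for q,z in(("dock",0),("seat",.014),("board",.02),("push_face",.046),("bolt_knob",.066),("jar",0),("model",0),("cup",0)):
        for r in arm.place_of(c,q)[:3]:
            p=np.array(r["point"])*[560,420];print(q,round(r["conf"],2),p.round(1),atz(c,p,z)[:3])
E
```

```text
{'clock': 0.0, 'joints': array([ 1.0314,  0.4352,  0.0249,  1.5741, -0.0116,  1.134 , -0.0751]), 'dq': array([ 0.0003,  0.0002,  0.0008,  0.0005, -0.0022, -0.0017,  0.0006]), 'joint_efforts': array([  0.0009, -66.7835,   0.9852, -31.4454,  -0.0606,   0.0427,
         0.0001]), 'position': array([ 0.2641, -0.5659,  0.226 ]), 'ee_rot': array([-3.0655, -0.6803,  0.0007]), 'force': array([-0.2083,  0.2084, -0.0941]), 'ft_torque': array([ 0.0484,  0.0619, -0.0334]), 'gripper_force': 0.0, 'width': 1.0010934303876313}
top [[0.02172129164984695, -0.9893731667472718, 0.14376690303939, 0.4349668150612737], [-0.9997342928963471, -0.0203851359472462, 0.010760568732781793, 0.0027504924342165037], [-0.007715510099981472, -0.14396243660374525, -0.9895530747519355, 0.9925740864081848]]
dock 0.86 [251.3 173.6] [0.6231 0.0624 0.    ]
seat 0.94 [252.2 174.6] [0.6185 0.0598 0.014 ]
board 0.95 [309.4 179.7] [ 0.6097 -0.0492  0.02  ]
board 0.88 [264.2 317.9] [0.352 0.03  0.02 ]
board 0.85 [401.2 259.3] [ 0.4636 -0.2207  0.02  ]
push_face 0.87 [368.3 262.6] [ 0.4557 -0.1556  0.046 ]
push_face 0.6 [248.  28
[... 442 characters left out ...]
2647881], [0.022710573726504583, -0.8216652364326956, -0.5695177513291537, 0.5842421747481791]]
dock 0.91 [259.3 251.3] [0.6226 0.0564 0.    ]
board 0.91 [272.6 210.7] [ 0.6126 -0.0405  0.02  ]
board 0.69 [355.5 173.6] [ 0.4614 -0.2005  0.02  ]
board 0.63 [417.5 255.7] [0.3569 0.0544 0.02  ]
push_face 0.87 [385.3 246.4] [0.414 0.071 0.046]
push_face 0.66 [278.9 185.6] [ 0.6073 -0.0878  0.046 ]
push_face 0.6 [358.4 178.1] [ 0.4579 -0.139   0.046 ]
bolt_knob 0.67 [280.3 183. ] [ 0.6023 -0.0651  0.066 ]
bolt_knob 0.57 [311.  228.7] [0.5359 0.0678 0.066 ]
jar 0.56 [221.7 208.7] [ 0.7135 -0.0615  0.    ]
model 0.68 [266.5 320.3] [0.5872 0.2153 0.    ]
cup 0.82 [178.8 260.3] [0.7522 0.0999 0.    ]
```

```bash
ls pics
```

```text
side0.png
top0.png
```

View pics/top0.png

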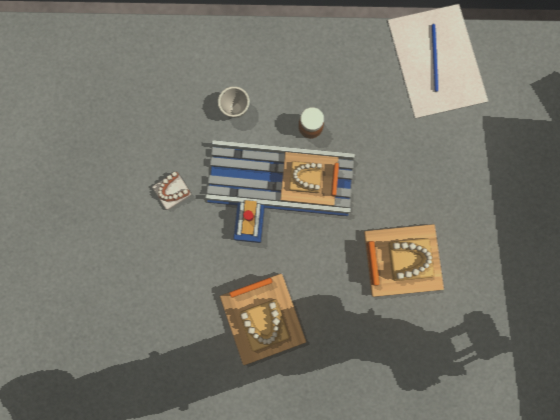

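View pics/side0.png

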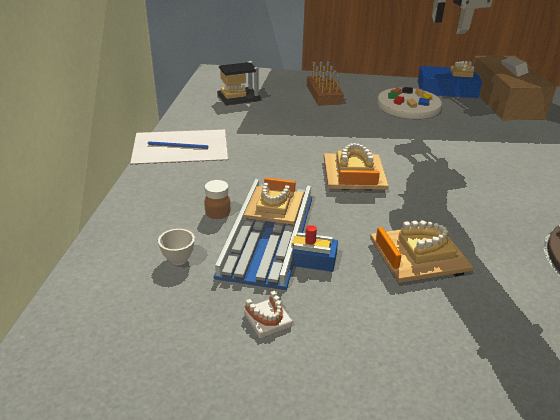

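The job's board is the small one already in the dock. The top view shows it at about (310,179), with its upstand at (336,179). The seat is at about (252,174) and the knob at (247,215). The larger boards at (403,260) and (263,318) are look-alikes. Dock x is about (0.0625, 0.998) in world axes, with the seat at about (0.62, 0.06). I'll go above the board's rear side with the gripper shut.

Call:
move_arm --motion '[{"tx": 0.0402,"ty": -0.019},{"tx": 0.0402,"ty": -0.019},{"tx": 0.0402,"ty": -0.019},{"tx": 0.0402,"ty": -0.019},{"tx": 0.0402,"ty": -0.019},{"tx": 0.0402,"ty": -0.019},{"tx": 0.0402,"ty": -0.019},{"tx": 0.0402,"ty": -0.019},{"tx": 0.0402,"ty": -0.019},{"tx": 0.0402,"ty": -0.019},{"tx": 0.0402,"ty": -0.019},{"tx": 0.0402,"ty": -0.019}]' --gripper 1 --squeeze 30

```text
invalid input
```

Call:
move_arm --motion '[{"twist": -0.095},{"twist": -0.095},{"twist": -0.095},{"twist": -0.095},{"twist": -0.095},{"twist": -0.095},{"twist": -0.095},{"twist": -0.017},{},{}]'

```text
invalid input
```

```bash
cat > t.py <<'E'
from h import *
np.set_printoptions(precision=4,suppress=True)
s=arm.observe();M=R.from_rotvec(s["ee_rot"]).as_matrix()
print(s["clock"],s["position"],s["force"],"toolx",M[:,0],"z",M[:,2],s["width"])
p=s["position"];u=np.array([.0625,.998]);v=np.array([-.998,.0625]);S=np.array([.6205,.060])
print("dock xy",(p[:2]-S)@u,(p[:2]-S)@v)
E
python3 t.py
```

```text
0.9 [ 0.2644 -0.5663  0.2268] [-0.6249  0.5241 -0.5803] toolx [ 0.9062  0.4229 -0.    ] z [ 0. -0. -1.] 1.0004180226569583
dock xy -0.6473485511018923 0.31627756787522643
```

Both calls were refused, possibly because each row needs all four fields. I'll try a full row.

Call:
move_arm --motion '[{"tx": 0.0402,"ty": -0.019,"tz": 0,"twist": 0},{"tx": 0.0402,"ty": -0.019,"tz": 0,"twist": 0},{"tx": 0.0402,"ty": -0.019,"tz": 0,"twist": 0},{"tx": 0.0402,"ty": -0.019,"tz": 0,"twist": 0},{"tx": 0.0402,"ty": -0.019,"tz": 0,"twist": 0},{"tx": 0.0402,"ty": -0.019,"tz": 0,"twist": 0},{"tx": 0.0402,"ty": -0.019,"tz": 0,"twist": 0},{"tx": 0.0402,"ty": -0.019,"tz": 0,"twist": 0},{"tx": 0.0402,"ty": -0.019,"tz": 0,"twist": 0},{"tx": 0.0402,"ty": -0.019,"tz": 0,"twist": 0},{"tx": 0.0402,"ty": -0.019,"tz": 0,"twist": 0},{"tx": 0.0402,"ty": -0.019,"tz": 0,"twist": 0}]' --gripper 1 --squeeze 30

```text
clock: 2.1
position: [0.6061, -0.1543, 0.2269]
ee_rot: [3.067, 0.68, 0.0]
force: [1.5, -1.4, 0.3]
width: 0.023
gripper_force: 0.0
```

Call:
move_arm --motion '[{"tx": 0,"ty": 0,"tz": 0,"twist": -0.095},{"tx": 0,"ty": 0,"tz": 0,"twist": -0.095},{"tx": 0,"ty": 0,"tz": 0,"twist": -0.095},{"tx": 0,"ty": 0,"tz": 0,"twist": -0.095},{"tx": 0,"ty": 0,"tz": 0,"twist": -0.095},{"tx": 0,"ty": 0,"tz": 0,"twist": -0.095},{"tx": 0,"ty": 0,"tz": 0,"twist": -0.095},{"tx": 0,"ty": 0,"tz": 0,"twist": -0.017},{"tx": 0,"ty": 0,"tz": 0,"twist": 0},{"tx": 0,"ty": 0,"tz": 0,"twist": 0}]'

```text
clock: 3.1
position: [0.605, -0.1558, 0.2267]
ee_rot: [2.294, 2.147, -0.0]
force: [0.4, 0.4, -0.6]
width: 0.004
gripper_force: 0.0
```

```bash
python3 t.py
```

```text
3.1 [ 0.605  -0.1558  0.2267] [ 0.4274  0.3948 -0.5997] toolx [ 0.0662  0.9978 -0.0001] z [-0.     -0.0001 -1.    ] 0.004032327979166552
dock xy -0.216330626759294 0.0019455342699406762
```

Call:
move_arm --motion '[{"tx": 0,"ty": 0,"tz": 0.0374,"twist": 0},{"tx": 0,"ty": 0,"tz": 0.0374,"twist": 0},{"tx": 0,"ty": 0,"tz": 0.0374,"twist": 0},{"tx": 0,"ty": 0,"tz": 0.0374,"twist": 0},{"tx": 0,"ty": 0,"tz": 0.0374,"twist": 0},{"tx": 0,"ty": 0,"tz": 0,"twist": 0},{"tx": 0.01,"ty": 0,"tz": 0,"twist": 0},{"tx": 0.01,"ty": 0,"tz": 0,"twist": 0},{"tx": 0.01,"ty": 0,"tz": 0,"twist": 0},{"tx": 0,"ty": 0,"tz": 0,"twist": 0},{"tx": 0,"ty": 0,"tz": 0,"twist": 0}]'

```text
clock: 4.2
position: [0.6076, -0.1252, 0.0408]
ee_rot: [2.288, 2.151, 0.001]
force: [0.7, 0.5, 0.1]
width: 0.005
gripper_force: 0.0
```

```bash
python3 - <<'E'
import t
from h import *
a=arm.get_image("top")[110:230,180:400];b=arm.get_image("side")[140:300,180:380]
cv2.imwrite("pics/m1.png",np.vstack([cv2.resize(a,(550,300))[:,:,::-1],cv2.resize(b,(375,300))[:,:,::-1].repeat(1,0) if 0 else cv2.copyMakeBorder(cv2.resize(b,(375,300)),0,0,0,175,0)[:,:,::-1]]))
E
```

```text
4.2 [ 0.6076 -0.1252  0.0408] [0.6626 0.4829 0.051 ] toolx [ 0.0618  0.9981 -0.0003] z [ 0.0015 -0.0004 -1.    ] 0.005215042776848509
dock xy -0.18568503422198018 0.0013255943876359297
```

View pics/m1.png

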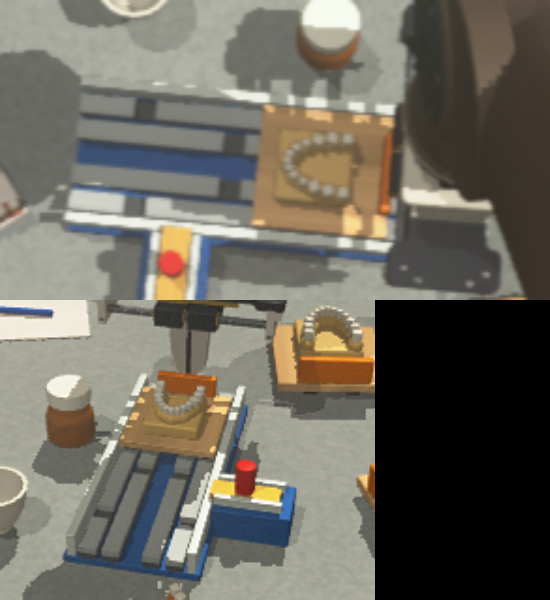

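The shut fingers are just behind the orange upstand, at about (190,360) in the side crop, and centred on it. I'll push gently.

Call:
move_arm --motion '[{"tx": 0.005,"ty": 0,"tz": 0,"twist": 0},{"tx": 0.005,"ty": 0,"tz": 0,"twist": 0},{"tx": 0.005,"ty": 0,"tz": 0,"twist": 0},{"tx": 0.005,"ty": 0,"tz": 0,"twist": 0},{"tx": 0.005,"ty": 0,"tz": 0,"twist": 0},{"tx": 0.005,"ty": 0,"tz": 0,"twist": 0},{"tx": 0.005,"ty": 0,"tz": 0,"twist": 0},{"tx": 0.005,"ty": 0,"tz": 0,"twist": 0}]'

```text
clock: 5.1
position: [0.6094, -0.0856, 0.0397]
ee_rot: [2.29, 2.15, -0.0]
force: [-0.2, -2.1, -0.6]
width: 0.004
gripper_force: 1.3
```

Call:
move_arm --motion '[{"tx": 0.005,"ty": 0,"tz": 0,"twist": 0},{"tx": 0.005,"ty": 0,"tz": 0,"twist": 0},{"tx": 0.005,"ty": 0,"tz": 0,"twist": 0},{"tx": 0.005,"ty": 0,"tz": 0,"twist": 0},{"tx": 0.005,"ty": 0,"tz": 0,"twist": 0},{"tx": 0.005,"ty": 0,"tz": 0,"twist": 0}]'

```text
clock: 5.7
position: [0.6113, -0.0555, 0.0397]
ee_rot: [-2.29, -2.151, 0.0]
force: [0.8, -2.7, -1.0]
width: 0.005
gripper_force: 1.2
```

```bash
python3 t.py
```

```text
5.7 [ 0.6113 -0.0555  0.0397] [ 0.8075 -2.6941 -0.9955] toolx [ 0.0628  0.998  -0.    ] z [-0.0001 -0.     -1.    ] 0.004665287614132604
dock xy -0.11584656269924402 0.001928114759583802
```

Call:
move_arm --motion '[{"tx": 0.004,"ty": 0,"tz": 0,"twist": 0},{"tx": 0.004,"ty": 0,"tz": 0,"twist": 0},{"tx": 0.004,"ty": 0,"tz": 0,"twist": 0},{"tx": 0.004,"ty": 0,"tz": 0,"twist": 0},{"tx": 0.004,"ty": 0,"tz": 0,"twist": 0},{"tx": 0.004,"ty": 0,"tz": 0,"twist": 0},{"tx": 0.004,"ty": 0,"tz": 0,"twist": 0},{"tx": 0.004,"ty": 0,"tz": 0,"twist": 0},{"tx": 0.004,"ty": 0,"tz": 0,"twist": 0},{"tx": 0.004,"ty": 0,"tz": 0,"twist": 0}]'

```text
clock: 6.7
position: [0.6139, -0.0157, 0.0397]
ee_rot: [2.29, 2.151, -0.0]
force: [0.3, -2.3, -0.8]
width: 0.003
gripper_force: 1.3
```

Call:
move_arm --motion '[{"tx": 0.001,"ty": 0,"tz": 0,"twist": 0},{"tx": 0.001,"ty": 0,"tz": 0,"twist": 0},{"tx": 0.001,"ty": 0,"tz": 0,"twist": 0},{"tx": 0.001,"ty": 0,"tz": 0,"twist": 0},{"tx": 0.001,"ty": 0,"tz": 0,"twist": 0},{"tx": 0.001,"ty": 0,"tz": 0,"twist": 0},{"tx": 0.001,"ty": 0,"tz": 0,"twist": 0},{"tx": 0.001,"ty": 0,"tz": 0,"twist": 0}]'

```text
clock: 7.5
position: [0.6144, -0.008, 0.0398]
ee_rot: [2.29, 2.15, -0.0]
force: [0.7, -3.5, -1.0]
width: 0.002
gripper_force: 1.5
```

```bash
python3 t.py
```

```text
7.5 [ 0.6144 -0.008   0.0398] [ 0.6813 -3.515  -0.97  ] toolx [ 0.0628  0.998  -0.0001] z [ 0.0001 -0.0001 -1.    ] 0.002467711841873391
dock xy -0.06825368211206612 0.0018475652984294112
```

Call:
move_arm --motion '[{"tx": 0.001,"ty": 0,"tz": 0,"twist": 0},{"tx": 0.001,"ty": 0,"tz": 0,"twist": 0},{"tx": 0.001,"ty": 0,"tz": 0,"twist": 0}]'

```text
clock: 7.8
position: [0.6145, -0.0049, 0.0398]
ee_rot: [2.29, 2.151, -0.0]
force: [-0.1, -3.0, 0.7]
width: 0.006
gripper_force: 1.5
```

Call:
move_arm --motion '[{"tx": 0.001,"ty": 0,"tz": 0,"twist": 0},{"tx": 0.001,"ty": 0,"tz": 0,"twist": 0}]'

```text
clock: 8.0
position: [0.6147, -0.0031, 0.0398]
ee_rot: [2.29, 2.15, -0.0]
force: [-0.2, -3.2, 0.8]
width: 0.006
gripper_force: 1.7
```

Call:
move_arm --motion '[{"tx": 0.001,"ty": 0,"tz": 0,"twist": 0}]'

```text
clock: 8.1
position: [0.6148, -0.0022, 0.0398]
ee_rot: [2.29, 2.15, -0.0]
force: [1.1, -3.9, 0.7]
width: 0.007
gripper_force: 1.9
```

Call:
move_arm --motion '[{"tx": 0.001,"ty": 0,"tz": 0,"twist": 0}]'

```text
clock: 8.2
position: [0.6147, -0.002, 0.0398]
ee_rot: [2.29, 2.149, -0.002]
force: [-0.2, -7.4, 2.3]
width: 0.01
gripper_force: 3.9
```

Call:
move_arm --motion '[{"tx": 0.001,"ty": 0,"tz": 0,"twist": 0}]'

```text
clock: 8.3
position: [0.6147, -0.002, 0.0398]
ee_rot: [2.29, 2.148, -0.003]
force: [-1.1, -9.8, 3.8]
width: 0.002
gripper_force: 4.9
```

```bash
python3 - <<'E'
import t
from h import *
a=arm.get_image("top")[110:230,180:400];b=arm.get_image("side")[170:300,200:360]
cv2.imwrite("pics/m2.png",np.hstack([cv2.resize(a,(400,400)),cv2.resize(b,(400,400),interpolation=2)])[:,:,::-1])
for q,z in(("push_face",.04),("board",.014)):
  for r in arm.place_of("side",q)[:3]:
    p=np.array(r["point"])*[560,420];print(q,r["conf"],p,atz("side",p,z),atz("side",p,z+.006))
E
```

```text
8.3 [ 0.6147 -0.002   0.0398] [-1.1208 -9.834   3.845 ] toolx [ 0.064   0.9979 -0.0024] z [-0.0006 -0.0024 -1.    ] 0.0017665469954200918
dock xy -0.06220215009815573 0.0019528847498226079
push_face 0.92 [384.608 249.9  ] [0.4144 0.0726 0.04  ] [0.4154 0.0803 0.046 ]
push_face 0.86 [267.624 216.006] [0.6155 0.006  0.04  ] [0.6143 0.0145 0.046 ]
push_face 0.86 [358.512 178.794] [ 0.4571 -0.1465  0.04  ] [ 0.4577 -0.1364  0.046 ]
board 0.82 [264.376 244.818] [0.614 0.055 0.014] [0.6129 0.0626 0.02  ]
board 0.81 [356.608 174.888] [ 0.4585 -0.2058  0.014 ] [ 0.4591 -0.1955  0.02  ]
board 0.58 [414.4   257.712] [0.3609 0.0529 0.014 ] [0.3625 0.0605 0.02  ]
```

View pics/m2.png

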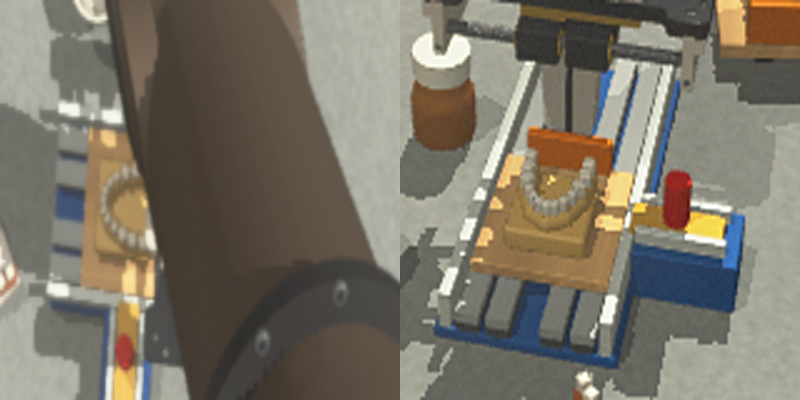

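The finger stopped dead while the force rose to 9.8 N. The upstand in the side view fits the dropped height: its face is at y = 0.006 for z = 0.040, and the finger face is at 0.0075. I'll back off, lift and verify.

Call:
move_arm --motion '[{"tx": -0.005,"ty": 0,"tz": 0,"twist": 0},{"tx": -0.02,"ty": 0,"tz": 0,"twist": 0},{"tx": -0.02,"ty": 0,"tz": 0,"twist": 0},{"tx": 0,"ty": 0,"tz": -0.04,"twist": 0},{"tx": 0,"ty": 0,"tz": -0.04,"twist": 0},{"tx": 0,"ty": 0.04,"tz": -0.02,"twist": 0},{"tx": 0,"ty": 0.045,"tz": 0,"twist": 0},{"tx": 0,"ty": 0.045,"tz": 0,"twist": 0},{"tx": 0,"ty": 0,"tz": 0,"twist": 0},{"tx": 0,"ty": 0,"tz": 0,"twist": 0}]'

```text
clock: 9.5
position: [0.7419, -0.0518, 0.1385]
ee_rot: [-2.288, -2.15, -0.0]
force: [0.8, 0.7, -0.1]
width: 0.002
gripper_force: 0.0
```

```bash
python3 - <<'E'
import t
from h import *
a=arm.get_image("top");b=arm.get_image("side")
cv2.imwrite("pics/m3.png",np.hstack([cv2.resize(a[110:260,180:380],(400,400)),cv2.resize(b[170:300,200:360],(400,400),interpolation=2)])[:,:,::-1])
for c in("top","side"):
 for q,z in(("push_face",.04),("board",.014),("bolt_knob",.066),("seat",.014)):
  for r in arm.place_of(c,q)[:3]:
    p=np.array(r["point"])*[560,420];print(c,q,r["conf"],p,atz(c,p,z))
E
```

```text
9.5 [ 0.7419 -0.0518  0.1385] [ 0.7889  0.6833 -0.0519] toolx [0.0618 0.9981 0.0015] z [-0.0012  0.0016 -1.    ] 0.002334357522072142
dock xy -0.1039790343936364 -0.12817686799073827
top push_face 0.95 [281.008 174.888] [0.6141 0.0047 0.04  ]
top push_face 0.95 [249.816 286.398] [0.4087 0.0568 0.04  ]
top board 0.78 [254.184 175.602] [0.6166 0.056  0.014 ]
top board 0.58 [263.816 318.318] [0.3508 0.0309 0.014 ]
top bolt_knob 0.6 [248.304 216.51 ] [0.5324 0.0616 0.066 ]
side push_face 0.86 [358.176 176.61 ] [ 0.4578 -0.1549  0.04  ]
side push_face 0.83 [271.824 216.888] [0.6078 0.0076 0.04  ]
side push_face 0.6 [383.992 248.514] [0.4152 0.069  0.04  ]
side board 0.69 [356.72  175.602] [ 0.4583 -0.203   0.014 ]
side board 0.57 [262.584 243.81 ] [0.6174 0.0527 0.014 ]
side bolt_knob 0.9 [309.512 231.798] [0.5376 0.0766 0.066 ]
```

View pics/m3.png

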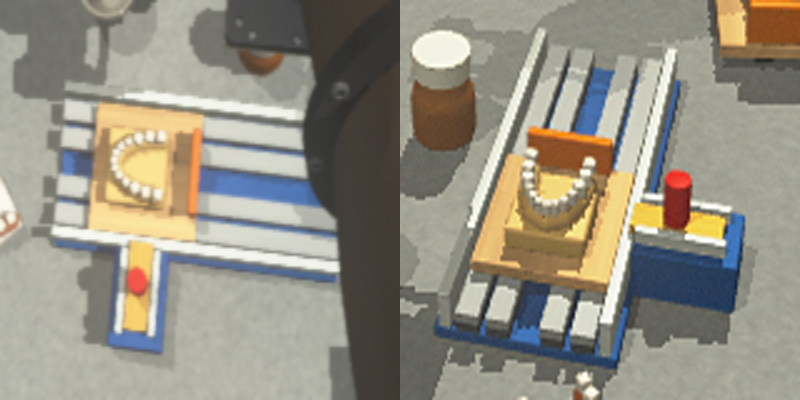

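The board now sits low between the fences, with its upstand at about (195,170) in the top crop. The bolt is still drawn back, knob at (137,280). Next I'll go to the knob's outer side and turn 90°, so that tool x points along the dock's -y.

Call:
move_arm --motion '[{"tx": 0.0146,"ty": -0.0368,"tz": 0,"twist": 0},{"tx": 0.0146,"ty": -0.0368,"tz": 0,"twist": 0},{"tx": 0.0146,"ty": -0.0368,"tz": 0,"twist": 0},{"tx": 0.0146,"ty": -0.0368,"tz": 0,"twist": 0},{"tx": 0.0146,"ty": -0.0368,"tz": 0,"twist": 0},{"tx": 0.0146,"ty": -0.0368,"tz": 0,"twist": 0},{"tx": 0.0146,"ty": -0.0368,"tz": 0,"twist": 0}]'

```text
clock: 10.7
position: [0.4896, 0.0656, 0.14]
ee_rot: [2.29, 2.15, 0.001]
force: [0.2, 0.7, 0.9]
width: 0.004
gripper_force: 0.0
```

Call:
move_arm --motion '[{"tx": 0,"ty": 0,"tz": 0,"twist": 0.091},{"tx": 0,"ty": 0,"tz": 0,"twist": 0.091},{"tx": 0,"ty": 0,"tz": 0,"twist": 0.091},{"tx": 0,"ty": 0,"tz": 0,"twist": 0.091},{"tx": 0,"ty": 0,"tz": 0,"twist": 0.091},{"tx": 0,"ty": 0,"tz": 0,"twist": 0.091},{"tx": 0,"ty": 0,"tz": 0,"twist": 0.091},{"tx": 0,"ty": 0,"tz": 0,"twist": 0.091},{"tx": 0,"ty": 0,"tz": 0,"twist": 0.091},{"tx": 0,"ty": 0,"tz": 0,"twist": 0.091},{"tx": 0,"ty": 0,"tz": 0,"twist": 0.09},{"tx": 0,"ty": 0,"tz": 0,"twist": 0}]'

```text
clock: 11.9
position: [0.4911, 0.0652, 0.14]
ee_rot: [3.14, -0.102, 0.001]
force: [0.2, -0.3, -0.2]
width: 0.006
gripper_force: 0.0
```

```bash
python3 t.py
```

```text
11.9 [0.4911 0.0652 0.14  ] [ 0.2485 -0.3265 -0.2439] toolx [ 0.9979 -0.0648  0.0005] z [ 0.0005 -0.     -1.    ] 0.0055514605799729146
dock xy -0.0028520168828878984 0.1294491063223731
```

Call:
move_arm --motion '[{"tx": 0,"ty": 0,"tz": 0.03,"twist": 0},{"tx": 0,"ty": 0,"tz": 0.03,"twist": 0},{"tx": 0,"ty": 0,"tz": 0.03,"twist": 0},{"tx": 0,"ty": 0,"tz": 0,"twist": 0},{"tx": 0.005,"ty": 0,"tz": 0,"twist": 0},{"tx": 0.005,"ty": 0,"tz": 0,"twist": 0},{"tx": 0.004,"ty": 0,"tz": 0,"twist": 0},{"tx": 0.004,"ty": 0,"tz": 0,"twist": 0},{"tx": 0.004,"ty": 0,"tz": 0,"twist": 0},{"tx": 0.004,"ty": 0,"tz": 0,"twist": 0},{"tx": 0.003,"ty": 0,"tz": 0,"twist": 0}]'

```text
clock: 13.0
position: [0.5201, 0.0633, 0.0498]
ee_rot: [3.14, -0.098, -0.001]
force: [-1.5, 1.1, 1.7]
width: 0.006
gripper_force: 0.8
```

Call:
move_arm --motion '[{"tx": 0.002,"ty": 0,"tz": 0,"twist": 0},{"tx": 0.002,"ty": 0,"tz": 0,"twist": 0},{"tx": 0.002,"ty": 0,"tz": 0,"twist": 0},{"tx": 0.002,"ty": 0,"tz": 0,"twist": 0},{"tx": 0.002,"ty": 0,"tz": 0,"twist": 0}]'

```text
clock: 13.5
position: [0.53, 0.0626, 0.0496]
ee_rot: [3.14, -0.099, -0.0]
force: [-1.5, 0.2, 0.7]
width: 0.002
gripper_force: 0.8
```

```bash
python3 t.py
```

```text
13.5 [0.53   0.0626 0.0496] [-1.5044  0.2278  0.6887] toolx [ 0.998  -0.0628 -0.0003] z [-0.0003 -0.0001 -1.    ] 0.0017827459406285638
dock xy -0.0030792789551651596 0.09046975596347766
```

Call:
move_arm --motion '[{"tx": 0.0015,"ty": 0,"tz": 0,"twist": 0},{"tx": 0.0015,"ty": 0,"tz": 0,"twist": 0},{"tx": 0.0015,"ty": 0,"tz": 0,"twist": 0},{"tx": 0.0015,"ty": 0,"tz": 0,"twist": 0}]'

```text
clock: 13.9
position: [0.5361, 0.0622, 0.0497]
ee_rot: [3.14, -0.099, -0.0]
force: [-1.9, -0.1, 0.8]
width: 0.005
gripper_force: 0.7
```

Call:
move_arm --motion '[{"tx": 0.001,"ty": 0,"tz": 0,"twist": 0},{"tx": 0.001,"ty": 0,"tz": 0,"twist": 0}]'

```text
clock: 14.1
position: [0.5372, 0.062, 0.0496]
ee_rot: [3.14, -0.099, -0.003]
force: [-5.6, -0.1, 5.2]
width: 0.008
gripper_force: 3.0
```

Call:
move_arm --motion '[{"tx": 0.001,"ty": 0,"tz": 0,"twist": 0}]'

```text
clock: 14.2
position: [0.5373, 0.062, 0.0495]
ee_rot: [3.14, -0.098, -0.005]
force: [-10.1, 0.1, 7.4]
width: 0.004
gripper_force: 4.5
```

Call:
move_arm --motion '[{"tx": 0.001,"ty": 0,"tz": 0,"twist": 0}]'

```text
clock: 14.3
position: [0.5374, 0.062, 0.0493]
ee_rot: [3.139, -0.098, -0.008]
force: [-12.9, 0.2, 8.9]
width: 0.006
gripper_force: 6.0
```

It stopped firmly after about 20 mm of travel, well past where it would have butted an undropped board. I'll retreat and check.

Call:
move_arm --motion '[{"tx": -0.005,"ty": 0,"tz": 0,"twist": 0},{"tx": -0.02,"ty": 0,"tz": 0,"twist": 0},{"tx": -0.03,"ty": 0,"tz": 0,"twist": 0},{"tx": 0,"ty": 0,"tz": -0.045,"twist": 0},{"tx": 0,"ty": 0,"tz": -0.045,"twist": 0},{"tx": -0.03,"ty": 0,"tz": -0.03,"twist": 0},{"tx": -0.03,"ty": 0,"tz": 0,"twist": 0},{"tx": 0,"ty": 0,"tz": 0,"twist": 0},{"tx": 0,"ty": 0,"tz": 0,"twist": 0}]'

```text
clock: 15.2
position: [0.4257, 0.0694, 0.1702]
ee_rot: [-3.14, 0.098, -0.003]
force: [0.1, -0.2, 0.7]
width: 0.01
gripper_force: 0.0
```

```bash
python3 - <<'E'
import t
from h import *
a=arm.get_image("top");b=arm.get_image("side")
cv2.imwrite("pics/m4.png",np.hstack([cv2.resize(a[110:260,180:380],(400,400)),cv2.resize(b[170:300,200:360],(400,400),interpolation=2)])[:,:,::-1])
for c in("top","side"):
 for q,z in(("push_face",.04),("board",.014),("bolt_knob",.066),("jar",0),("cup",0),("model",0)):
  for r in arm.place_of(c,q)[:2]:
    p=np.array(r["point"])*[560,420];print(c,q,r["conf"],p,atz(c,p,z))
E
```

```text
15.2 [0.4257 0.0694 0.1702] [ 0.0665 -0.1752  0.6662] toolx [ 0.998  -0.0624  0.0021] z [ 0.0022  0.0004 -1.    ] 0.010090694974588744
dock xy -0.0028241481712350264 0.19501000692447304
top push_face 0.78 [368.424 264.516] [ 0.4524 -0.1568  0.04  ]
top push_face 0.67 [281.12  174.216] [0.6154 0.0046 0.04  ]
top board 0.84 [399.224 259.308] [ 0.4637 -0.2185  0.014 ]
top board 0.73 [253.904 173.88 ] [0.6199 0.0566 0.014 ]
top bolt_knob 0.6 [249.704 204.918] [0.5534 0.0597 0.066 ]
top jar 0.83 [308.784 128.688] [ 0.7149 -0.0478  0.    ]
top cup 0.69 [234.584 106.386] [0.7574 0.0993 0.    ]
top model 0.78 [174.888 193.41 ] [0.5812 0.2088 0.    ]
side push_face 0.88 [270.816 213.906] [ 0.6108 -0.0012  0.04  ]
side push_face 0.86 [358.008 180.39 ] [ 0.4581 -0.1403  0.04  ]
side board 0.84 [354.872 174.3  ] [ 0.4622 -0.2077  0.014 ]
side board 0.71 [262.416 247.002] [0.6164 0.0614 0.014 ]
side bolt_knob 0.83 [297.08 226.8 ] [0.5588 0.0659 0.066 ]
side jar 0.71 [218.904 210.294] [ 0.7176 -0.0554  0.    ]
side cup 0.82 [178.92  261.114] [0.7514 0.1019 0.    ]
side model 0.74 [269.808 317.31 ] [0.5832 0.2086 0.    ]
```

View pics/m4.png

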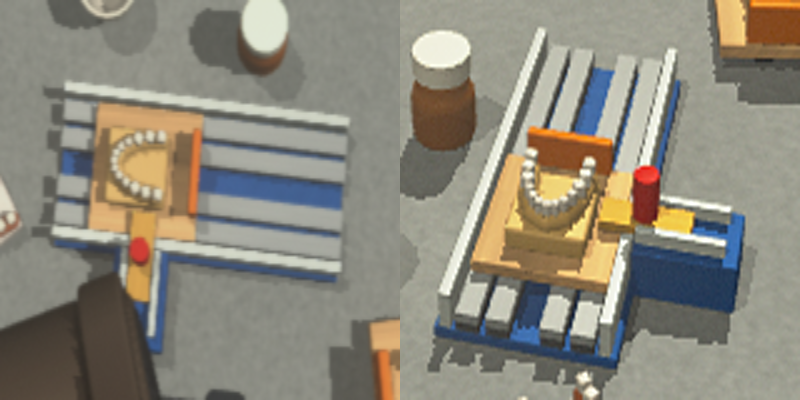

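The brass bolt reaches over the board's edge, at about (145,222) in the top crop and (615,215) in the side crop. The knob is about 21 mm further in, the bystanders are in place and the hand is clear, so I'll hand the job in.

```bash
python3 -c "
from cell import arm
print(arm.sign_off())"
```

```text
the job is handed in; nothing more can be done
None
```

The board is pushed into its notches and the bolt is fully in over its edge, with the hand clear and the bystanders in place by the final pictures; the job is handed in, but sign-off returned no verdict.

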